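# Raise the fan's head and switch it on

## Task

Set the desk fan going: first push its drooping head up and back until it stands upright against its stop, then flip the toggle on its base over to the green-dot side so that it snaps there. Do it by pushing with the fingertips only: do not lift, tip or shove the fan along the counter, and leave the bowl, pitcher, cutlery caddy and kettle where they stand.

Things in the scene. Friction and masses are not known exactly. Their poses are not given: they have to be found in the camera images.
- fan: cream plastic desk fan, loose on the counter, about 2.8 kg. Its base is a plinth 260 (x) x 160 (y) x 30 (z) mm. Origin: centre of the plinth's underside; z up, the fan's front is -x (the end with the toggle). The head's hinge line runs along the fan's y axis at x +50, z 50 mm. Toggle pivot at x -95, y 0, z 40 mm. On the plinth's top a red dot (off) lies at x -95, y +55 mm, a green dot (on) at x -95, y -55 mm. Head upright, its front face is at x +25 mm and its top at z 250 mm
- head_top (a point): topmost point of the rim of the head's front face: 200 mm from the hinge line along the head and 25 mm in front of the plane through the hinge. The round head (grille) is 150 mm in diameter and 50 mm thick, its centre 125 mm from the hinge line; treat its front as a solid disc
- fan_head (a joint): lean of the head, rad: 0 = upright against its stop, positive = drooping forward (towards the fan's -x, over the toggle). Stiff friction hinge that stays where it is left; about 3 to 6 N at the head's top moves it. Pushing hard on at the stop would tip the fan
- toggle_tip (a point): centre of the red ball (16 mm diameter) at the end of the steel toggle lever, 55 mm from its pivot; the shaft is 9 mm thick. In the off position it lies about 24 mm to the fan's +y side, some 90 mm above the counter
- toggle (a joint): toggle angle, rad: 0 = off, leaning 0.45 rad to the fan's +y side (red dot); 0.45 = centre (upright); 0.9 = on, leaning 0.45 rad to the -y side (green dot). An over-centre mechanism drives it away from the centre to the nearer end; about 2 N at the tip starts it moving
- bowl: olivewood bowl, 116 mm across, 50 mm high, bystander; origin at the centre of its underside
- pitcher: ribbed glass pitcher, 95 mm across, 170 mm high, handle out to 86 mm along its +y, bystander; origin at the centre of its underside
- caddy: white slotted plastic cutlery caddy, 110 x 130 x 115 mm, with forks and spoons standing in it to 200 mm high, bystander; origin at the centre of its underside
- kettle: steel kettle, 164 mm across, 212 mm high, with spout, bystander; origin at the centre of its underside

How it is judged:
By the outcome, as a careful person would: the job done as asked, in the order asked, and still so for the second after the job is handed in, with the robot touching nothing.
It also fails if it takes over 48 s, if anything falls off the work surface, if the arm or the gripper's body presses on something with over 40 N, if the wrist force passes 120 N, or if a joint passes its speed limit or range.

## Robot

A 6-joint arm with a two-finger parallel gripper is mounted at the origin on the work surface. World frame = base frame: x ahead of the robot, y to its left, z up, the work surface at z = 0. Lengths are in m, angles in rad, forces in N, time in s.
With the tool pointing down it reaches from about 0.225 to 0.725 m from the base axis. Payload 3.1 kg.
Tool frame: the origin (TCP) lies midway between the tips of the shut fingers; the grasp point (between the pads) lies 19 mm behind it; y points along the fingers, z is the direction in which the jaws open and shut, and the axes are right-handed (so a half turn about y gives the same grasp; the last joint's range is limited). The gripper opens to 85 mm and grips with 20 to 120 N. Pads are 22 mm wide; open, the fingers measure 114 mm over their backs; the gripper's body (76 mm by 85 mm) begins 54 mm behind the grasp point. The pads swing forward as they close: fully open they stand 13 mm farther back than shut.
Start: joints at [-1.304, 0.048, 0.099, 1.622, 0, 1.443], TCP at [0.202, -0.485, 0.231] pointing down, gripper open.
Joint ranges: [-2.91, 2.91], [-0.99, 1.94], [-1.21, 1.42], [-2.12, 2.29], [-1.49, 1.47], [-3.14, 3.14]. Speed limits (rad/s): [2.79, 2.79, 3.14, 3.14, 3.14, 3.14].

## Interface

Orientations are given as a rotation vector (axis times angle).
In Python, from plant import readout, optics, order gives the robot as it stands. The module is installed in compiled form; this text tells all that it offers.
- The arm moves only by the tool drive_tool, never from a script. Its argument "rows" is a list of rows, each an object of numbers: "jaw": the opening, from 0 (shut) to 1 (fully open); "dx", "dy", "dz": the shift along the tool's x, y, z in units of 25 mm (1.0 is 25 mm); "ax", "ay", "az": the turn, a rotation vector about the tool's x, y, z in units of 5 degrees (1.0 is 5 degrees). A call has 1 to 5 rows; each row is the pose to reach, as a shift and turn from the pose commanded when the call began, along the tool's axes at that moment; what a row does not reach only later rows make up. A row lasts 1/10 s, in which the tool goes at most 50 mm and 8.59 degrees, less where a joint would pass 70% of its speed; a pose out of reach is approached as far as the arm can. A call with a gripper value outside its range is refused whole. The fingers move at their own pace and stop on an object; "grip_force" is the grip in N (left out, the last holds). Time passes only in rows, so rows that repeat a pose let the fingers close. It gives the time, the measured TCP pose, the force and the opening at its end, in the units of the state.
- readout.get_state(): the state, without advancing time (a new reading comes with each control period).
- optics.read_camera(name): name is "side" or "top"; returns the picture (480x640x3 uint8, red, green, blue); there is no depth.
- optics.camera_model(name): a dict with "fx", "fy", "cx", "cy" (pixels), "D" ([k1, k2, p1, p2, k3] as OpenCV has them; the pictures are not rectified), "R" (3x3) and "t" (3): a world point X has camera coordinates R X + t. Camera axes: x right, y down, z forward; pixel columns grow to the right and rows downward; lengths in m; the calibration is good to about 2 mm. A picture is of the moment at which its call begins. camera_model takes no time and is no camera call.
- order.finish_job(): hands the job in, once; it reports no verdict.
The state is a dict: "time_s": time; "joint_positions": joint angles; "dq": joint speeds; "joint_torque": joint torques, N m; "eef_pos": TCP position; "tool_rot": TCP orientation; "wrist_force": force on the tool from outside, world axes, zero at the start; "ft_torque": the same for the moment, N m; "width": opening from 0.0 (shut) to 1.0 (fully open).
Only numpy, scipy, OpenCV 4.12 (cv2) and the standard library are available. Lean on these libraries where they do the work, as an engineer would, in place of code of your own. Each camera call takes 0.05 s, during which the arm holds its last target.

## Working session

There is one attempt and no reset: what is moved stays moved. The work goes in short steps, Python scripts to look and compute and a tool call to move; the robot and the scene stay as the last step left them, time stands still between calls to the robot, and variables do not carry over. Pictures are saved under pics/ and viewed, and the job is handed in when it is done.

Besides the shell and the picture viewer there is one more tool, called after "Emit:" as name([rows], argument=value, ...), one row to a line, values as JSON. drive_tool: Moves the arm, as the interface text tells. Its arguments: {"type":"object","properties":{"rows":{"type":"array"},"grip_force":{"type":"number"}},"required":["rows"]}

```bash
mkdir -p pics; python3 - <<'E'
from plant import readout, optics
import cv2
s=readout.get_state(); print(s)
for n in("side","top"):
    cv2.imwrite(f"pics/{n}0.png",optics.read_camera(n)[:,:,::-1]); print(n,optics.camera_model(n))
E
```

```text
{'time_s': 0.0, 'joint_positions': array([-1.30380659e+00,  4.87043285e-02,  9.75305714e-02,  1.62197053e+00,
       -1.06444419e-05,  1.44300692e+00]), 'dq': array([-0.00023929,  0.00071454,  0.00145073, -0.00031562, -0.00042392,
       -0.00131635]), 'joint_torque': array([ 2.91214383e-04, -3.38787889e+01,  3.20012248e+01,  2.03381432e-02,
       -6.31498369e-05, -5.13660879e-06]), 'eef_pos': array([ 0.20174187, -0.48401574,  0.23010757]), 'tool_rot': array([-0.40112898,  2.00721206, -2.00242474]), 'wrist_force': array([-9.34426324e-02, -6.98567087e-04,  8.61664258e-01]), 'ft_torque': array([-0.02146307, -0.06346781, -0.04044377]), 'width': 1.0009252852340165}
side {'fx': 571.5791977922078, 'fy': 571.5791977922078, 'cx': 329.60068090492575, 'cy': 246.3791571991453, 'D': array([-0.03204948,  0.        ,  0.        ,  0.        ,  0.        ]), 'R': array([[ 0.07566921, -0.99687404,  0.02272258],
       [-0.55614408, -0.0611073 , -0.82883633],
       [ 0.82763394,  0.05008036, -0.55902954]]), 't': array([-0.06707663,  0.44791998,  1.13844334])}
top {'fx': 491.8857438871392, 'fy': 491.8857438871392, 'cx': 311.0364136899301, 'cy': 236.56743869433618, 'D': array([-0.03555782,  0.        ,  0.        ,  0.        ,  0.        ]), 'R': array([[-0.00443142, -0.99995227,  0.00870703],
       [-0.9984924 ,  0.00394824, -0.0547479 ],
       [ 0.05471091, -0.00893652, -0.99846225]]), 't': array([-0.02317748,  0.61105591,  1.61847547])}
```

View pics/side0.png

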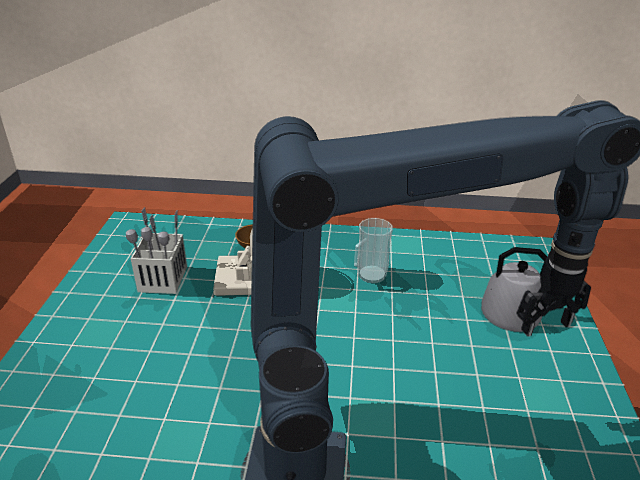

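View pics/top0.png

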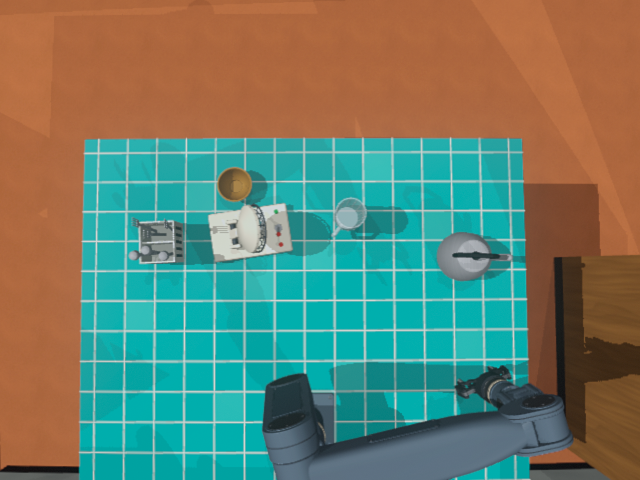

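```bash
python3 - <<'E'
import cv2
a=cv2.imread("pics/top0.png")[160:285,190:400]; cv2.imwrite("pics/t0z.png",cv2.resize(a,(798,475),interpolation=cv2.INTER_CUBIC))
a=cv2.imread("pics/side0.png")[200:320,110:410]; cv2.imwrite("pics/s0z.png",cv2.resize(a,(800,320),interpolation=cv2.INTER_CUBIC))
E
```

```text
(no output)
```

View pics/t0z.png

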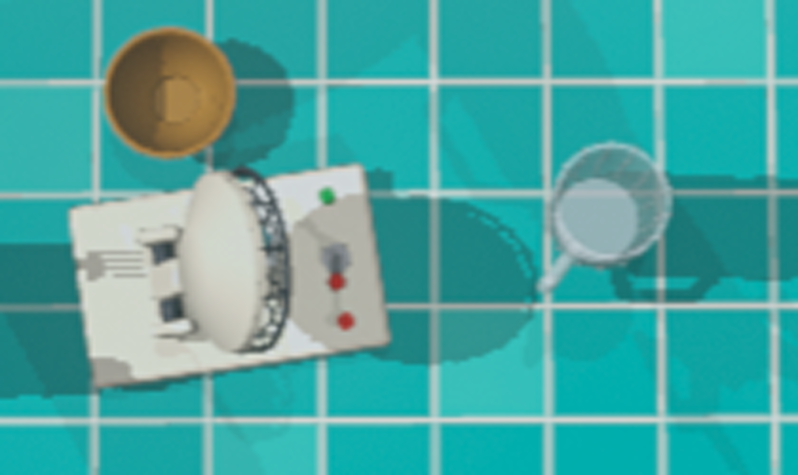

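View pics/s0z.png

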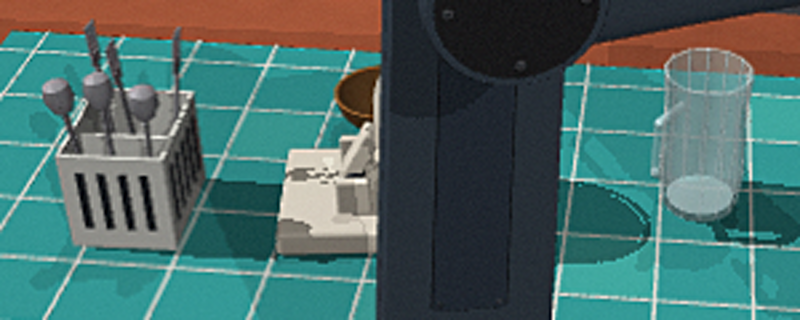

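```bash
cat > h.py <<'E'
import numpy as np, cv2
from plant import readout, optics
def ray(n,uv):
    m=optics.camera_model(n);K=np.array([[m['fx'],0,m['cx']],[0,m['fy'],m['cy']],[0,0,1]])
    p=cv2.undistortPoints(np.array([[uv]],float),K,np.array(m['D']))[0,0]
    R=np.array(m['R']);return -R.T@np.array(m['t']), R.T@np.array([p[0],p[1],1])
def onz(n,uv,z):
    o,d=ray(n,uv);return o+d*(z-o[2])/d[2]
def proj(n,X):
    m=optics.camera_model(n);K=np.array([[m['fx'],0,m['cx']],[0,m['fy'],m['cy']],[0,0,1]])
    return cv2.projectPoints(np.array(X,float).reshape(-1,3),cv2.Rodrigues(np.array(m['R']))[0],np.array(m['t']),K,np.array(m['D']))[0][:,0]
E
python3 - <<'E'
from h import *
Z=lambda u,v:(u/3.8+190-.37,v/3.8+160-.37)
C=[onz('top',Z(*q),.03) for q in[(362,165),(390,343),(97,388),(68,210)]]
g=onz('top',Z(327,197),.03);r=onz('top',Z(346,322),.03)
print(np.array(C),g,r,np.linalg.norm(g-r))
c=np.mean(C,0); 
fx=(C[2]+C[3]-C[0]-C[1]); fy=(C[1]+C[2]-C[0]-C[3]); print(np.linalg.norm(fx)/2,np.linalg.norm(fy)/2)
yaw=np.arctan2(fx[1],fx[0]); print('c',c,'yaw',yaw, np.arctan2(fy[1],fy[0])+np.pi/2)
d=(r-g)[:2]; print(np.arctan2(d[1],d[0])+np.pi/2)
R=np.array([[np.cos(yaw),-np.sin(yaw)],[np.sin(yaw),np.cos(yaw)]])
for p in(g,r,onz('top',Z(337,283),.09)): print(R.T@(p-c)[:2])
# head rim: fan coords head lean th
F=lambda x,y,z: np.r_[c[:2]+R@[x,y],z]
for th in np.arange(0,1.2,.1):
    P=[]
    # head: along u=(-sin,cos), front dir f=(-cos,-sin)
    u=np.array([-np.sin(th),np.cos(th)]);f=np.array([-np.cos(th),-np.sin(th)])
    q=np.array([.05,.05])+.2*u+.025*f
    p=proj('top',[F(q[0],0,q[1])])[0]; 
    qc=np.array([.05,.05])+.125*u+.025*f
    p2=proj('top',[F(qc[0],.075,qc[1]),F(qc[0],-.075,qc[1])])
    z=lambda p:((p+.37-[190,160])*3.8).round()
    print(round(th,1),q.round(3),z(p),z(p2[0]),z(p2[1]))
for n,p in [('bowl',Z(170,93)),('pitcher',Z(596,215))]: print(n,onz('top',p,.0))
print('pitch handle',onz('top',Z(545,288),.12), 'ptop',onz('top',Z(611,205),.17))
print('bowl rim', onz('top',Z(170,93),.05))
E
```

```text
[[0.72166252 0.06040979 0.03      ]
 [0.56654213 0.03638281 0.03      ]
 [0.52861003 0.28998404 0.03      ]
 [0.68332909 0.31619367 0.03      ]] [0.69378047 0.09088906 0.03      ] [0.58490093 0.07446952 0.03      ] 0.11011065705212063
0.25753136407996774 0.15694282531565412
c [0.62503594 0.17574258 0.03      ] yaw 1.7194131728397244 -1.4100575521142398
-1.4211195295380876
[-0.09409719 -0.05542245]
[-0.0942139   0.05468814]
[-0.09443396  0.0240945 ]
0.0 [0.025 0.25 ] [162. 263.] [191. 363.] [163. 176.]
0.1 [0.005 0.247] [189. 259.] [207. 361.] [179. 174.]
0.2 [-0.014  0.241] [216. 256.] [222. 359.] [195. 173.]
0.3 [-0.033  0.234] [241. 253.] [237. 357.] [210. 171.]
0.4 [-0.051  0.224] [266. 250.] [252. 355.] [224. 170.]
0.5 [-0.068  0.214] [289. 248.] [265. 353.] [238. 169.]
0.6 [-0.084  0.201] [310. 246.] [278. 352.] [251. 169.]
0.7 [-0.098  0.187] [330. 245.] [289. 350.] [262. 169.]
0.8 [-0.111  0.171] [347. 244.] [299. 349.] [272. 169.]
0.9 [-0.122  0.155] [362. 243.] [308. 348.] [281. 169.]
1.0 [-0.132  0.137] [375. 243.] [315. 348.] [288. 170.]
1.1 [-0.14   0.118] [385. 244.] [321. 347.] [294. 171.]
bowl [0.79040514 0.23234667 0.        ]
pitcher [ 0.68010364 -0.14559764  0.        ]
pitch handle [ 0.60861227 -0.09344006  0.12      ] ptop [ 0.67170476 -0.14375619  0.17      ]
bowl rim [0.78225424 0.22496713 0.05      ]
```

```bash
cat >> h.py <<'E'
c=np.array([.625,.1757]);yaw=1.72
RF=np.array([[np.cos(yaw),-np.sin(yaw)],[np.sin(yaw),np.cos(yaw)]])
def F(x,y,z): return np.r_[c+RF@[x,y],z]
def toF(X): return np.r_[RF.T@(np.array(X[:2])-c),X[2]]
def st():
    s=readout.get_state();R=cv2.Rodrigues(np.array(s['tool_rot']))[0];return s,R
def plan(P,Rt=None):
    s,R=st();d=R.T@(np.array(P)-s['eef_pos'])/.025
    a=np.zeros(3) if Rt is None else cv2.Rodrigues(R.T@Rt)[0][:,0]/np.deg2rad(5)
    print('d',d.round(2),'a',a.round(2))
def rep():
    s,R=st();print('t',s['time_s'],'fan',toF(s['eef_pos']).round(4),'w',s['eef_pos'].round(4),'f',s['wrist_force'].round(2),'q',np.array(s['joint_positions']).round(2))
E
python3 - <<'E'
from h import *
s,R=st();print(R.round(3))
fx=np.r_[RF[:,0],0];
for sg in(1,-1):
    x=sg*fx;y=np.array([0,0,-1.]);Rt=np.c_[x,y,np.cross(x,y)]
    plan(F(-.13,0,.25),Rt)
    z=sg*fx;Rt=np.c_[np.cross(y,z),y,z]; plan(F(-.13,0,.25),Rt)
print(F(-.13,0,.25), 'kettle',onz('top',(464,257),.1))
E
```

```text
[[-0.923 -0.001  0.385]
 [-0.385  0.002 -0.923]
 [-0.    -1.    -0.002]]
d [-24.51  -0.76 -12.81] a [2.000e-02 2.081e+01 2.000e-02]
d [-24.51  -0.76 -12.81] a [ -0.   -33.19  -0.04]
d [-24.51  -0.76 -12.81] a [  0.02 -15.19  -0.02]
d [-24.51  -0.76 -12.81] a [ 0.03  2.81 -0.  ]
[0.64432459 0.04714433 0.25      ] kettle [ 0.53965758 -0.50928127  0.1       ]
```

Emit:
drive_tool([
  {"jaw": 0,"dx": -24.5,"dy": -0.8,"dz": -12.8,"ay": -15.2},
  {"jaw": 0,"dx": -24.5,"dy": -0.8,"dz": -12.8,"ay": -15.2},
  {"jaw": 0,"dx": -24.5,"dy": -0.8,"dz": -12.8,"ay": -15.2},
  {"jaw": 0,"dx": -24.5,"dy": -0.8,"dz": -12.8,"ay": -15.2},
  {"jaw": 0,"dx": -24.5,"dy": -0.8,"dz": -12.8,"ay": -15.2},
])

```text
validation failed for argument at $.ro...
```

```bash
cat > p.py <<'E'
from h import *
import sys
fx=np.r_[RF[:,0],0];y=np.array([0,0,-1.]);Rt=np.c_[-fx,y,np.cross(-fx,y)]
rep(); a=[float(v) for v in sys.argv[1:]]
if a: plan(F(*a),Rt)
E
python3 p.py -.13 0 .25
```

```text
t 0.1 fan [-0.5895  0.5166  0.2302] w [ 0.2018 -0.484   0.2302] f [ 0.91  0.57 -0.47] q [-1.3   0.05  0.1   1.62  0.    1.44]
d [-24.51  -0.76 -12.81] a [  0.02 -15.19  -0.02]
```

Emit:
drive_tool([
  {"jaw": 0,"dx": -24.5,"dy": -0.8,"dz": -12.8,"ax": 0,"ay": -15.2,"az": 0},
])

```text
time_s: 0.2
eef_pos: [0.2315, -0.4487, 0.2307]
tool_rot: [-0.534, 1.917, -1.916]
wrist_force: [1.7, 1.0, 0.1]
width: 0.857
```

```bash
python3 p.py -.13 0 .25
```

```text
t 0.2 fan [-0.559   0.4819  0.2307] w [ 0.2315 -0.4487  0.2307] f [1.67 1.02 0.12] q [-1.23 -0.    0.05  1.62 -0.    1.37]
d [-24.37  -0.8   -8.49] a [ 3.00e-02 -1.35e+01  1.00e-02]
```

Emit:
drive_tool([
  {"jaw": 0,"dx": -24.4,"dy": -0.8,"dz": -8.5,"ax": 0,"ay": -13.5,"az": 0},
  {"jaw": 0,"dx": -24.4,"dy": -0.8,"dz": -8.5,"ax": 0,"ay": -13.5,"az": 0},
  {"jaw": 0,"dx": -24.4,"dy": -0.8,"dz": -8.5,"ax": 0,"ay": -13.5,"az": 0},
  {"jaw": 0,"dx": -24.4,"dy": -0.8,"dz": -8.5,"ax": 0,"ay": -13.5,"az": 0},
  {"jaw": 0,"dx": -24.4,"dy": -0.8,"dz": -8.5,"ax": 0,"ay": -13.5,"az": 0},
])

```text
time_s: 0.7
eef_pos: [0.3938, -0.2518, 0.2401]
tool_rot: [-1.069, 1.406, -1.405]
wrist_force: [0.8, -0.8, -0.6]
width: 0.004
```

```bash
python3 p.py -.13 0 .25
```

```text
t 0.7 fan [-0.3883  0.2921  0.2401] w [ 0.3938 -0.2518  0.2401] f [ 0.82 -0.81 -0.57] q [-0.71 -0.1  -0.03  1.64  0.    1.13]
d [-14.2   -0.4    6.46] a [ 0.   -4.81 -0.  ]
```

Emit:
drive_tool([
  {"jaw": 0,"dx": -14.2,"dy": -0.4,"dz": 6.4,"ax": 0,"ay": -4.8,"az": 0},
  {"jaw": 0,"dx": -14.2,"dy": -0.4,"dz": 6.4,"ax": 0,"ay": -4.8,"az": 0},
  {"jaw": 0,"dx": -14.2,"dy": -0.4,"dz": 6.4,"ax": 0,"ay": -4.8,"az": 0},
  {"jaw": 0,"dx": -14.2,"dy": -0.4,"dz": 6.4,"ax": 0,"ay": -4.8,"az": 0},
  {"jaw": 0,"dx": -14.2,"dy": -0.4,"dz": 6.4,"ax": 0,"ay": -4.8,"az": 0},
])

```text
time_s: 1.2
eef_pos: [0.5548, -0.0604, 0.2464]
tool_rot: [-1.274, 1.104, -1.103]
wrist_force: [1.1, -1.2, 0.2]
width: 0.001
```

```bash
python3 p.py -.13 0 .22
```

```text
t 1.2 fan [-0.223   0.1045  0.2464] w [ 0.5548 -0.0604  0.2464] f [ 1.1  -1.19  0.24] q [-0.23  0.14  0.23  1.66 -0.    1.2 ]
d [-3.75  1.05  4.16] a [ 0.01 -0.07 -0.  ]
```

Emit:
drive_tool([
  {"jaw": 0,"dx": -3.7,"dy": 2.0,"dz": 4.1,"ax": 0,"ay": -0.1,"az": 0},
  {"jaw": 0,"dx": -3.7,"dy": 2.0,"dz": 4.1,"ax": 0,"ay": -0.1,"az": 0},
  {"jaw": 0,"dx": -3.7,"dy": 2.0,"dz": 4.1,"ax": 0,"ay": -0.1,"az": 0},
  {"jaw": 0,"dx": -3.7,"dy": 2.0,"dz": 4.1,"ax": 0,"ay": -0.1,"az": 0},
  {"jaw": 0,"dx": -3.7,"dy": 2.0,"dz": 4.1,"ax": 0,"ay": -0.1,"az": 0},
])

```text
time_s: 1.7
eef_pos: [0.6415, 0.0446, 0.1944]
tool_rot: [-1.281, 1.099, -1.093]
wrist_force: [-0.1, -0.4, 0.2]
width: 0.001
```

```bash
python3 p.py -.13 0 .197; python3 - <<'E'
from h import *
for n in("side","top"):
    cv2.imwrite(f"pics/{n}1.png",optics.read_camera(n)[:,:,::-1])
a=cv2.imread("pics/top1.png")[160:285,190:400]; A=cv2.resize(a,(798,475),interpolation=cv2.INTER_CUBIC)
a=cv2.imread("pics/side1.png")[120:320,170:470]; B=cv2.resize(a,(800,533),interpolation=cv2.INTER_CUBIC)
cv2.imwrite("pics/t1z.png",A);cv2.imwrite("pics/s1z.png",B)
E
```

```text
t 1.7 fan [-0.1321  0.0032  0.1944] w [0.6415 0.0446 0.1944] f [-0.12 -0.44  0.2 ] q [-0.03  0.36  0.39  1.6  -0.    1.38]
d [-0.08 -0.1   0.13] a [ 0.05  0.05 -0.  ]
```

View pics/t1z.png

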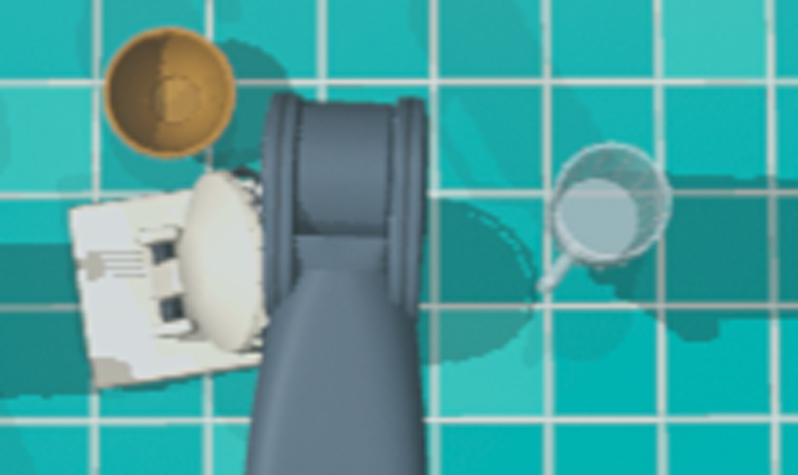

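View pics/s1z.png

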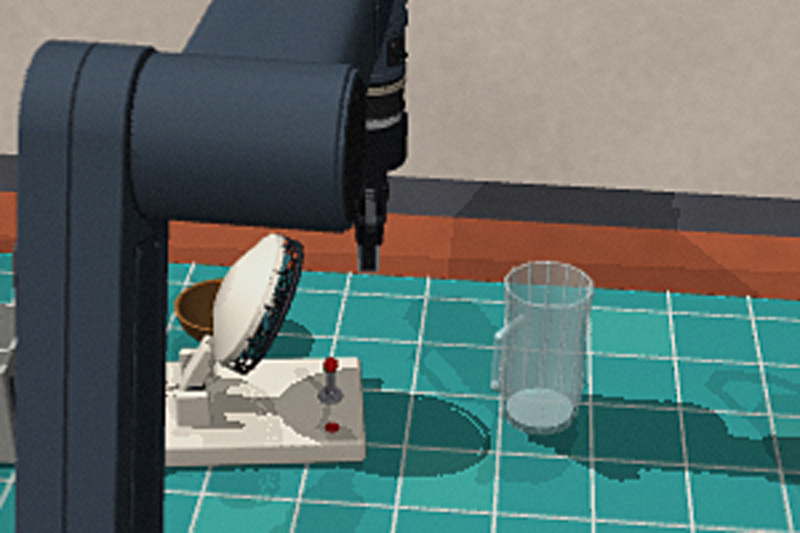

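Emit:
drive_tool([
  {"jaw": 0,"dx": -0.7,"dy": 0,"dz": 0.1,"ax": 0,"ay": 0,"az": 0},
  {"jaw": 0,"dx": -1.2,"dy": 0,"dz": 0.1,"ax": 0,"ay": 0,"az": 0},
  {"jaw": 0,"dx": -1.5,"dy": 0,"dz": 0.1,"ax": 0,"ay": 0,"az": 0},
  {"jaw": 0,"dx": -1.7,"dy": 0,"dz": 0.1,"ax": 0,"ay": 0,"az": 0},
  {"jaw": 0,"dx": -1.9,"dy": 0,"dz": 0.1,"ax": 0,"ay": 0,"az": 0},
])

```text
time_s: 2.3
eef_pos: [0.6374, 0.0916, 0.1973]
tool_rot: [-1.277, 1.096, -1.097]
wrist_force: [0.2, 0.2, 0.2]
width: -0.003
```

Emit:
drive_tool([
  {"jaw": 0,"dx": -0.2,"dy": 0,"dz": 0,"ax": 0,"ay": 0,"az": 0},
  {"jaw": 0,"dx": -0.4,"dy": -0.05,"dz": 0,"ax": 0,"ay": 0,"az": 0},
  {"jaw": 0,"dx": -0.6,"dy": -0.1,"dz": 0,"ax": 0,"ay": 0,"az": 0},
])

```text
time_s: 2.6
eef_pos: [0.6356, 0.1038, 0.1998]
tool_rot: [-1.28, 1.095, -1.102]
wrist_force: [0.2, -7.6, 3.0]
width: 0.002
```

```bash
python3 p.py
```

```text
t 2.6 fan [-0.0727  0.0002  0.1998] w [0.6356 0.1038 0.1998] f [ 0.24 -7.59  3.05] q [ 0.06  0.36  0.4   1.61 -0.01  1.48]
```

Emit:
drive_tool([
  {"jaw": 0,"dx": -0.15,"dy": -0.07,"dz": 0,"ax": 0,"ay": 0,"az": 0},
  {"jaw": 0,"dx": -0.3,"dy": -0.14,"dz": 0,"ax": 0,"ay": 0,"az": 0},
  {"jaw": 0,"dx": -0.45,"dy": -0.2,"dz": 0,"ax": 0,"ay": 0,"az": 0},
  {"jaw": 0,"dx": -0.6,"dy": -0.27,"dz": 0,"ax": 0,"ay": 0,"az": 0},
])

```text
time_s: 3.0
eef_pos: [0.6338, 0.1176, 0.2083]
tool_rot: [-1.279, 1.094, -1.104]
wrist_force: [0.3, -7.4, 4.6]
width: -0.0
```

```bash
python3 p.py;  python3 - <<'E'
from h import *
for n in("side","top"):
    cv2.imwrite(f"pics/{n}2.png",optics.read_camera(n)[:,:,::-1])
a=cv2.imread("pics/top2.png")[160:285,190:400]; A=cv2.resize(a,(798,475),interpolation=cv2.INTER_CUBIC)
a=cv2.imread("pics/side2.png")[120:320,170:470]; B=cv2.resize(a,(800,533),interpolation=cv2.INTER_CUBIC)
cv2.imwrite("pics/t2z.png",A);cv2.imwrite("pics/s2z.png",B)
E
```

```text
t 3.0 fan [-0.0588 -0.      0.2083] w [0.6338 0.1176 0.2083] f [ 0.26 -7.4   4.58] q [ 0.08  0.36  0.42  1.62 -0.01  1.5 ]
```

View pics/s2z.png

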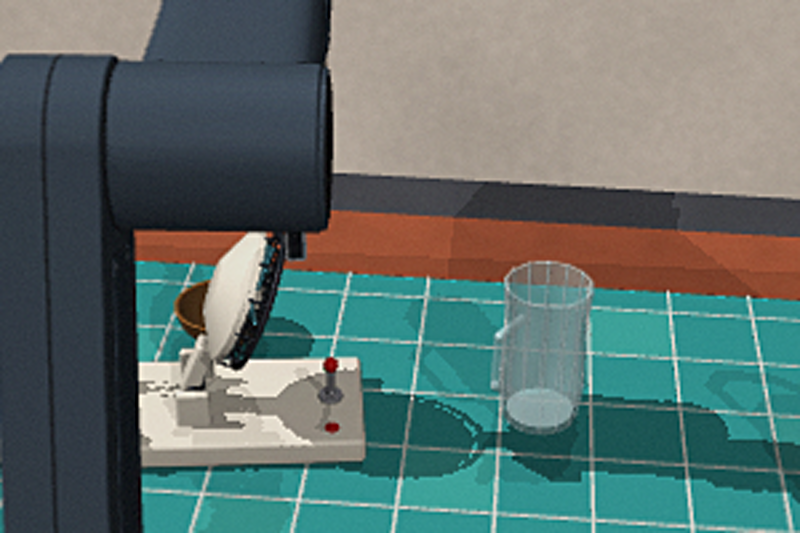

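View pics/t2z.png

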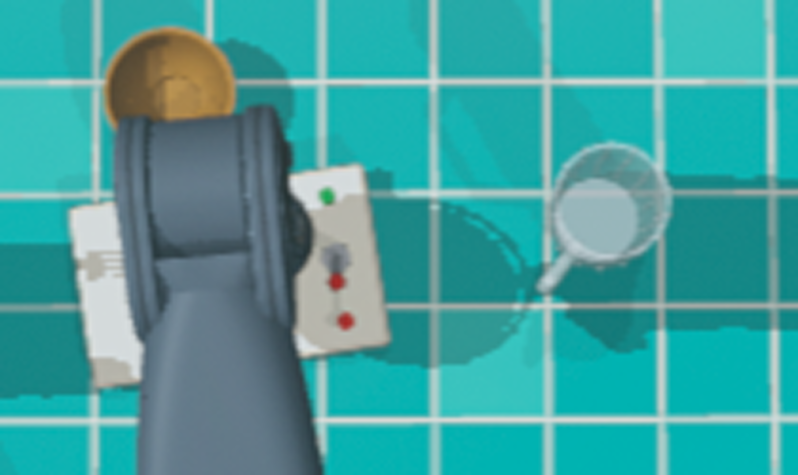

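Emit:
drive_tool([
  {"jaw": 0,"dx": -0.15,"dy": -0.06,"dz": 0,"ax": 0,"ay": 0,"az": 0},
  {"jaw": 0,"dx": -0.3,"dy": -0.12,"dz": 0,"ax": 0,"ay": 0,"az": 0},
  {"jaw": 0,"dx": -0.45,"dy": -0.18,"dz": 0,"ax": 0,"ay": 0,"az": 0},
  {"jaw": 0,"dx": -0.6,"dy": -0.24,"dz": 0,"ax": 0,"ay": 0,"az": 0},
  {"jaw": 0,"dx": -0.75,"dy": -0.3,"dz": 0,"ax": 0,"ay": 0,"az": 0},
])

```text
time_s: 3.6
eef_pos: [0.6315, 0.137, 0.2158]
tool_rot: [-1.277, 1.093, -1.103]
wrist_force: [0.4, -4.7, 3.7]
width: 0.0
```

Emit:
drive_tool([
  {"jaw": 0,"dx": -0.15,"dy": -0.05,"dz": 0,"ax": 0,"ay": 0,"az": 0},
  {"jaw": 0,"dx": -0.3,"dy": -0.1,"dz": 0,"ax": 0,"ay": 0,"az": 0},
  {"jaw": 0,"dx": -0.45,"dy": -0.15,"dz": 0,"ax": 0,"ay": 0,"az": 0},
  {"jaw": 0,"dx": -0.6,"dy": -0.2,"dz": 0,"ax": 0,"ay": 0,"az": 0},
  {"jaw": 0,"dx": -0.75,"dy": -0.25,"dz": 0,"ax": 0,"ay": 0,"az": 0},
])

```text
time_s: 4.1
eef_pos: [0.6279, 0.1576, 0.2206]
tool_rot: [-1.276, 1.096, -1.098]
wrist_force: [1.1, -3.5, 2.5]
width: -0.004
```

```bash
python3 p.py;  python3 - <<'E'
from h import *
for n in("side","top"):
    cv2.imwrite(f"pics/{n}3.png",optics.read_camera(n)[:,:,::-1])
a=cv2.imread("pics/top3.png")[160:285,190:400]; A=cv2.resize(a,(798,475),interpolation=cv2.INTER_CUBIC)
a=cv2.imread("pics/side3.png")[120:320,170:470]; B=cv2.resize(a,(800,533),interpolation=cv2.INTER_CUBIC)
cv2.imwrite("pics/t3z.png",A);cv2.imwrite("pics/s3z.png",B)
E
```

```text
t 4.1 fan [-1.830e-02 -2.000e-04  2.206e-01] w [0.6279 0.1576 0.2206] f [ 1.07 -3.47  2.47] q [ 0.14  0.38  0.46  1.65 -0.    1.56]
```

View pics/s3z.png

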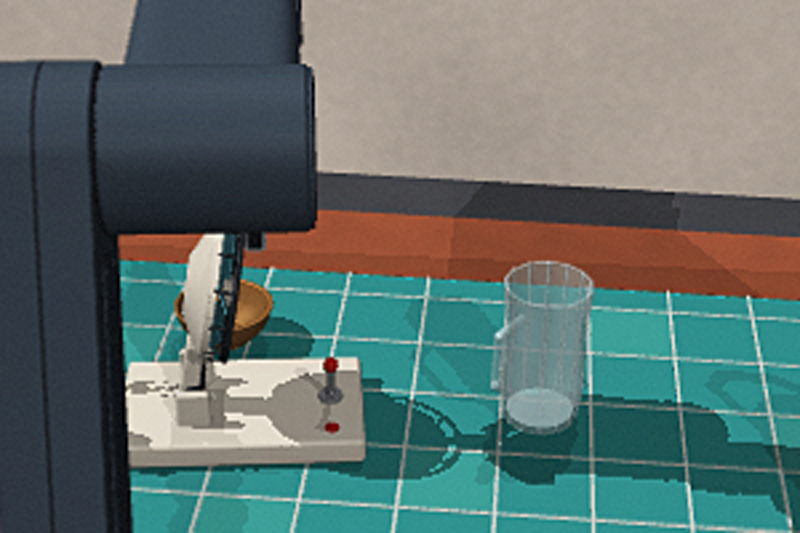

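View pics/t3z.png

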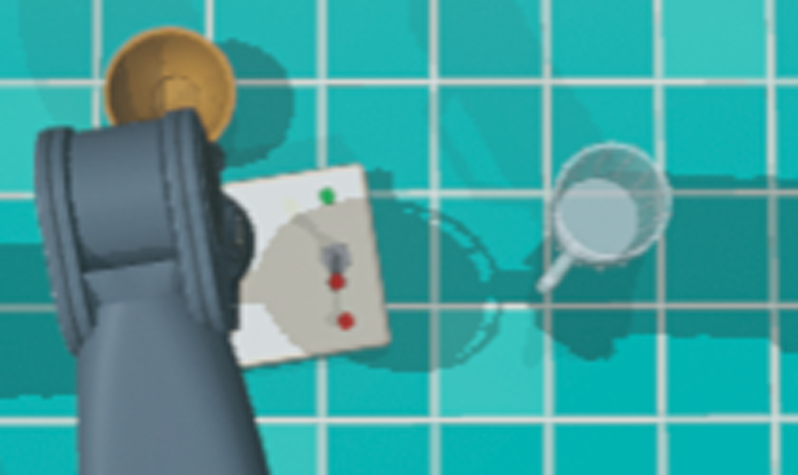

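Emit:
drive_tool([
  {"jaw": 0,"dx": -0.15,"dy": -0.03,"dz": 0,"ax": 0,"ay": 0,"az": 0},
  {"jaw": 0,"dx": -0.3,"dy": -0.06,"dz": 0,"ax": 0,"ay": 0,"az": 0},
  {"jaw": 0,"dx": -0.45,"dy": -0.09,"dz": 0,"ax": 0,"ay": 0,"az": 0},
  {"jaw": 0,"dx": -0.6,"dy": -0.12,"dz": 0,"ax": 0,"ay": 0,"az": 0},
  {"jaw": 0,"dx": -0.7,"dy": -0.15,"dz": 0,"ax": 0,"ay": 0,"az": 0},
])

```text
time_s: 4.7
eef_pos: [0.6245, 0.1758, 0.2234]
tool_rot: [-1.277, 1.097, -1.096]
wrist_force: [2.0, -2.9, 1.8]
width: 0.001
```

Emit:
drive_tool([
  {"jaw": 0,"dx": -0.05,"dy": -0.01,"dz": 0,"ax": 0,"ay": 0,"az": 0},
  {"jaw": 0,"dx": -0.1,"dy": -0.02,"dz": 0,"ax": 0,"ay": 0,"az": 0},
  {"jaw": 0,"dx": -0.15,"dy": -0.03,"dz": 0,"ax": 0,"ay": 0,"az": 0},
])

```text
time_s: 5.0
eef_pos: [0.624, 0.1789, 0.2241]
tool_rot: [-1.278, 1.097, -1.096]
wrist_force: [2.1, -3.9, 1.7]
width: -0.004
```

```bash
python3 p.py
```

```text
t 5.0 fan [0.0034 0.0005 0.2241] w [0.624  0.1789 0.2241] f [ 2.09 -3.88  1.68] q [0.18 0.39 0.48 1.66 0.   1.6 ]
```

Another 10 mm or so expected; small steps.

Emit:
drive_tool([
  {"jaw": 0,"dx": -0.06,"dy": 0,"dz": 0,"ax": 0,"ay": 0,"az": 0},
  {"jaw": 0,"dx": -0.12,"dy": 0,"dz": 0,"ax": 0,"ay": 0,"az": 0},
  {"jaw": 0,"dx": -0.18,"dy": 0,"dz": 0,"ax": 0,"ay": 0,"az": 0},
])

```text
time_s: 5.3
eef_pos: [0.6234, 0.1833, 0.2246]
tool_rot: [-1.277, 1.097, -1.097]
wrist_force: [1.7, -3.7, 3.0]
width: -0.003
```

Emit:
drive_tool([
  {"jaw": 0,"dx": -0.05,"dy": 0,"dz": 0,"ax": 0,"ay": 0,"az": 0},
  {"jaw": 0,"dx": -0.1,"dy": 0,"dz": 0,"ax": 0,"ay": 0,"az": 0},
])

```text
time_s: 5.5
eef_pos: [0.623, 0.1859, 0.2245]
tool_rot: [-1.277, 1.097, -1.097]
wrist_force: [1.0, -3.2, 2.0]
width: -0.003
```

```bash
python3 p.py
```

```text
t 5.5 fan [0.0104 0.0004 0.2245] w [0.623  0.1859 0.2245] f [ 1.05 -3.15  2.01] q [0.19 0.39 0.48 1.67 0.   1.61]
```

Emit:
drive_tool([
  {"jaw": 0,"dx": -0.05,"dy": 0,"dz": 0,"ax": 0,"ay": 0,"az": 0},
  {"jaw": 0,"dx": -0.1,"dy": 0,"dz": 0,"ax": 0,"ay": 0,"az": 0},
])

```text
time_s: 5.7
eef_pos: [0.6227, 0.1884, 0.2244]
tool_rot: [-1.277, 1.097, -1.097]
wrist_force: [0.3, -2.4, 3.1]
width: -0.001
```

Emit:
drive_tool([
  {"jaw": 0,"dx": -0.04,"dy": 0,"dz": 0,"ax": 0,"ay": 0,"az": 0},
])

```text
time_s: 5.8
eef_pos: [0.6226, 0.1894, 0.2244]
tool_rot: [-1.277, 1.097, -1.097]
wrist_force: [0.9, -4.1, 1.9]
width: 0.002
```

Emit:
drive_tool([
  {"jaw": 0,"dx": -0.04,"dy": 0,"dz": 0,"ax": 0,"ay": 0,"az": 0},
])

```text
time_s: 5.9
eef_pos: [0.6224, 0.1903, 0.2244]
tool_rot: [-1.277, 1.097, -1.097]
wrist_force: [-0.1, -3.2, 2.1]
width: 0.006
```

```bash
python3 p.py
```

```text
t 5.9 fan [0.0148 0.0004 0.2244] w [0.6224 0.1903 0.2244] f [-0.07 -3.2   2.11] q [0.19 0.39 0.49 1.67 0.   1.61]
```

Emit:
drive_tool([
  {"jaw": 0,"dx": -0.04,"dy": 0,"dz": 0,"ax": 0,"ay": 0,"az": 0},
])

```text
time_s: 6.0
eef_pos: [0.6223, 0.1913, 0.2244]
tool_rot: [-1.277, 1.097, -1.097]
wrist_force: [1.4, -3.9, 2.3]
width: 0.0
```

Emit:
drive_tool([
  {"jaw": 0,"dx": -0.04,"dy": 0,"dz": 0,"ax": 0,"ay": 0,"az": 0},
])

```text
time_s: 6.1
eef_pos: [0.6221, 0.1923, 0.2244]
tool_rot: [-1.277, 1.097, -1.097]
wrist_force: [-0.6, -3.0, 2.5]
width: -0.001
```

```bash
python3 p.py;  python3 - <<'E'
from h import *
for n in("side","top"):
    cv2.imwrite(f"pics/{n}4.png",optics.read_camera(n)[:,:,::-1])
a=cv2.imread("pics/top4.png")[160:285,190:400]; A=cv2.resize(a,(798,475),interpolation=cv2.INTER_CUBIC)
a=cv2.imread("pics/side4.png")[190:310,190:350]; B=cv2.resize(a,(800,600),interpolation=cv2.INTER_CUBIC)
cv2.imwrite("pics/t4z.png",A);cv2.imwrite("pics/s4z.png",B)
E
```

```text
t 6.1 fan [0.0168 0.0004 0.2244] w [0.6221 0.1923 0.2244] f [-0.56 -3.01  2.5 ] q [ 0.2   0.39  0.49  1.67 -0.    1.62]
```

View pics/s4z.png

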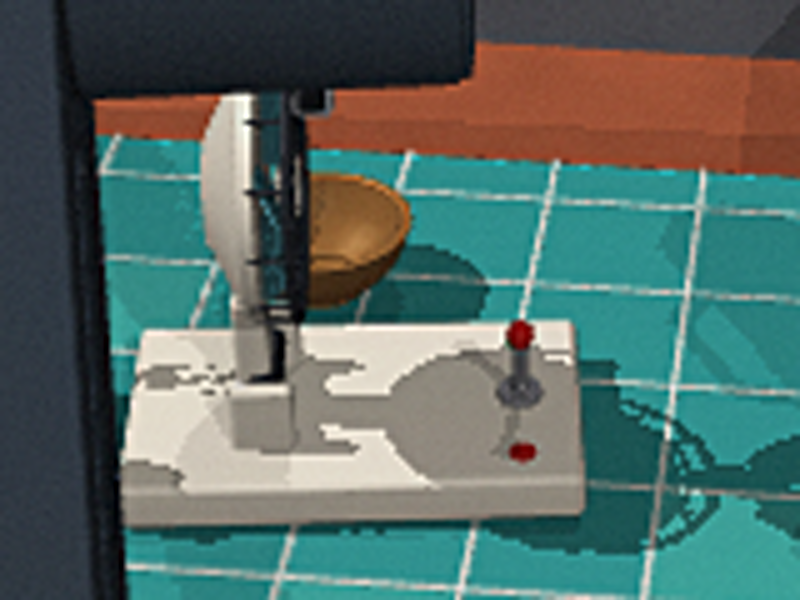

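View pics/t4z.png

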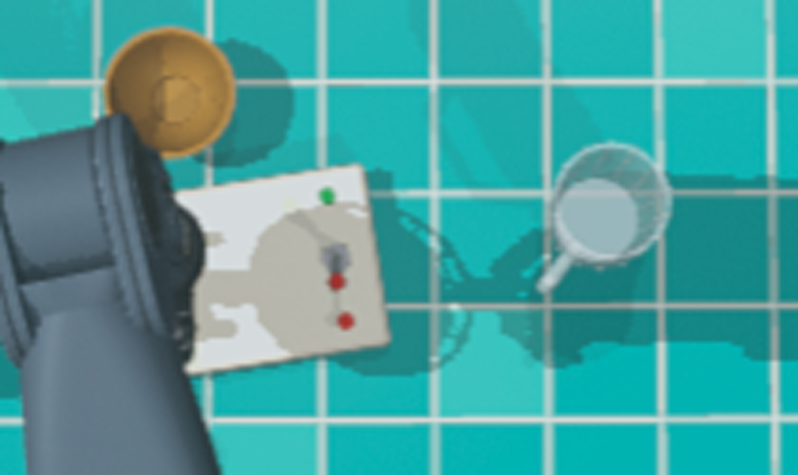

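Emit:
drive_tool([
  {"jaw": 0,"dx": -0.04,"dy": 0,"dz": 0,"ax": 0,"ay": 0,"az": 0},
])

```text
time_s: 6.3
eef_pos: [0.6221, 0.1924, 0.2244]
tool_rot: [-1.278, 1.096, -1.098]
wrist_force: [0.8, -6.3, 1.4]
width: 0.001
```

Emit:
drive_tool([
  {"jaw": 0,"dx": -0.04,"dy": 0,"dz": 0,"ax": 0,"ay": 0,"az": 0},
])

```text
time_s: 6.4
eef_pos: [0.6221, 0.1924, 0.2244]
tool_rot: [-1.279, 1.096, -1.1]
wrist_force: [1.0, -8.6, 2.4]
width: 0.001
```

```bash
python3 p.py
```

```text
t 6.4 fan [0.017  0.0004 0.2244] w [0.6221 0.1924 0.2244] f [ 0.98 -8.61  2.35] q [ 0.2   0.39  0.49  1.67 -0.    1.62]
```

Emit:
drive_tool([
  {"jaw": 0,"dx": 0.2,"dy": 0,"dz": 0,"ax": 0,"ay": 0,"az": 0},
  {"jaw": 0,"dx": 1,"dy": 0,"dz": 0,"ax": 0,"ay": 0,"az": 0},
  {"jaw": 0,"dx": 2.2,"dy": 0,"dz": 0,"ax": 0,"ay": 0,"az": 0},
  {"jaw": 0,"dx": 3.5,"dy": 0,"dz": -1,"ax": 0,"ay": 0,"az": 0},
  {"jaw": 0,"dx": 4.5,"dy": 0,"dz": -2,"ax": 0,"ay": 0,"az": 0},
])

```text
time_s: 6.9
eef_pos: [0.5887, 0.0751, 0.2226]
tool_rot: [-1.277, 1.099, -1.094]
wrist_force: [0.1, 1.3, 0.6]
width: 0.001
```

Emit:
drive_tool([
  {"jaw": 0,"dx": 0,"dy": 0,"dz": -1,"ax": 0,"ay": 0,"az": 0},
  {"jaw": 0,"dx": 0,"dy": 0,"dz": -1,"ax": 0,"ay": 0,"az": 0},
])

```text
time_s: 7.1
eef_pos: [0.5614, 0.0718, 0.2235]
tool_rot: [-1.277, 1.102, -1.093]
wrist_force: [0.2, 0.3, -0.4]
width: -0.004
```

```bash
python3 p.py -.095 .08 .078;  python3 - <<'E'
from h import *
for n in("side","top"):
    cv2.imwrite(f"pics/{n}5.png",optics.read_camera(n)[:,:,::-1])
a=cv2.imread("pics/top5.png")[160:285,190:400]; A=cv2.resize(a,(798,475),interpolation=cv2.INTER_CUBIC)
a=cv2.imread("pics/side5.png")[190:310,190:350]; B=cv2.resize(a,(800,600),interpolation=cv2.INTER_CUBIC)
cv2.imwrite("pics/t5z.png",A);cv2.imwrite("pics/s5z.png",B)
E
```

```text
t 7.1 fan [-0.0933  0.0783  0.2235] w [0.5614 0.0718 0.2235] f [ 0.23  0.29 -0.42] q [0.01 0.16 0.2  1.62 0.   1.43]
d [ 0.09  5.82 -0.05] a [ 0.04  0.02 -0.04]
```

View pics/s5z.png

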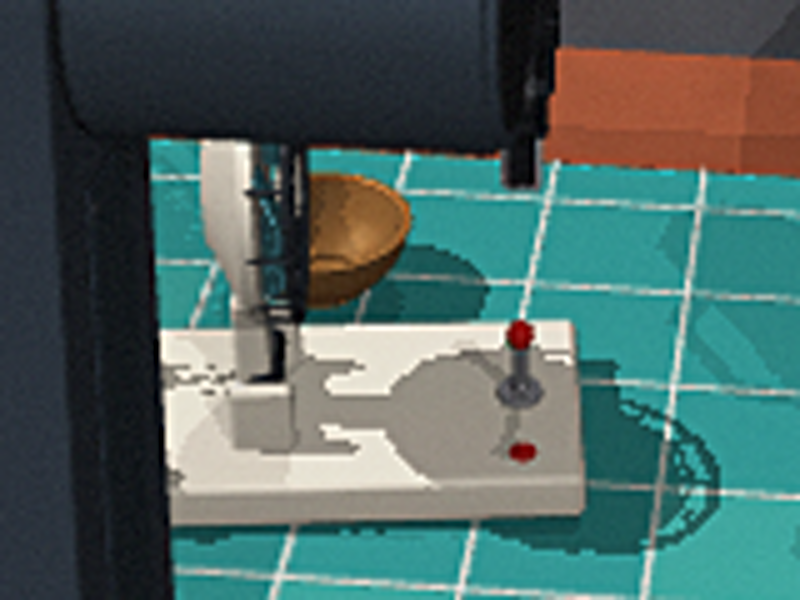

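View pics/t5z.png

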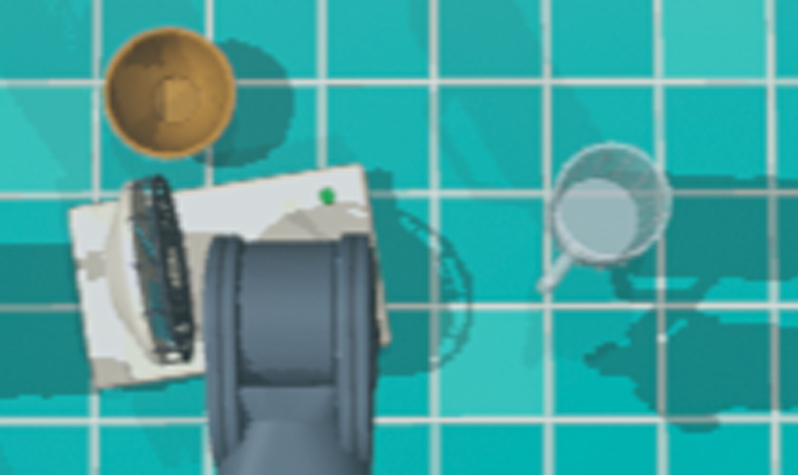

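Emit:
drive_tool([
  {"jaw": 0,"dx": 0.1,"dy": 2,"dz": 0,"ax": 0,"ay": 0,"az": 0},
  {"jaw": 0,"dx": 0.1,"dy": 3.8,"dz": 0,"ax": 0,"ay": 0,"az": 0},
  {"jaw": 0,"dx": 0.1,"dy": 5,"dz": 0,"ax": 0,"ay": 0,"az": 0},
  {"jaw": 0,"dx": 0.1,"dy": 5.8,"dz": 0,"ax": 0,"ay": 0,"az": 0},
  {"jaw": 0,"dx": 0.1,"dy": 5.8,"dz": 0,"ax": 0,"ay": 0,"az": 0},
])

```text
time_s: 7.7
eef_pos: [0.5625, 0.0702, 0.0747]
tool_rot: [-1.282, 1.102, -1.091]
wrist_force: [-0.5, 1.2, -0.0]
width: -0.002
```

```bash
python3 p.py -.095 .05 .078;  python3 - <<'E'
from h import *
cv2.imwrite(f"pics/side6.png",optics.read_camera('side')[:,:,::-1])
a=cv2.imread("pics/side6.png")[190:310,190:350]; B=cv2.resize(a,(800,600),interpolation=cv2.INTER_CUBIC)
cv2.imwrite("pics/s6z.png",B)
E
```

```text
t 7.7 fan [-0.095   0.0775  0.0747] w [0.5625 0.0702 0.0747] f [-0.5   1.15 -0.05] q [ 0.01  0.19 -0.06  1.33  0.    1.42]
d [ 0.   -0.14  1.1 ] a [ 0.09  0.04 -0.03]
```

View pics/s6z.png

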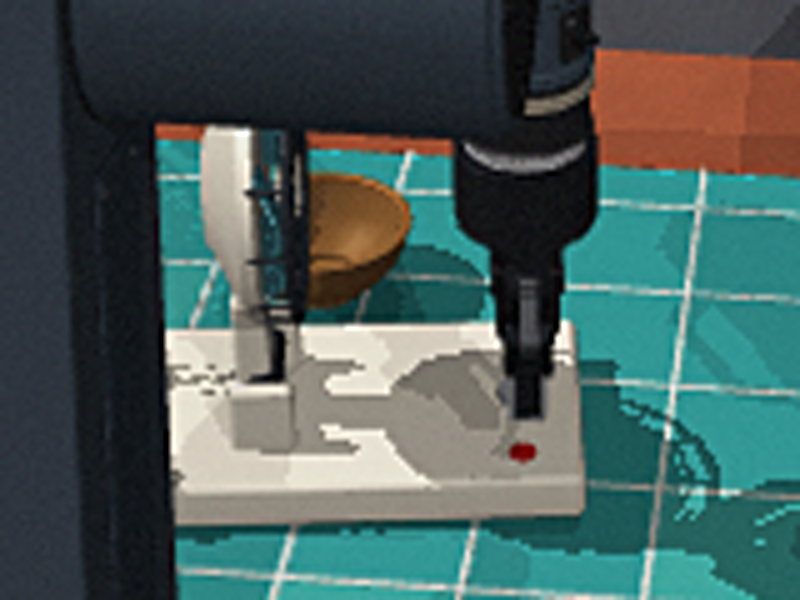

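Emit:
drive_tool([
  {"jaw": 0,"dx": 0,"dy": -0.1,"dz": 0.5,"ax": 0,"ay": 0,"az": 0},
  {"jaw": 0,"dx": 0,"dy": -0.1,"dz": 0.9,"ax": 0,"ay": 0,"az": 0},
  {"jaw": 0,"dx": 0,"dy": -0.1,"dz": 1.1,"ax": 0,"ay": 0,"az": 0},
  {"jaw": 0,"dx": 0,"dy": -0.1,"dz": 1.3,"ax": 0,"ay": 0,"az": 0},
  {"jaw": 0,"dx": 0,"dy": -0.1,"dz": 1.5,"ax": 0,"ay": 0,"az": 0},
])

```text
time_s: 8.25
eef_pos: [0.6003, 0.0746, 0.0838]
tool_rot: [-1.281, 1.099, -1.095]
wrist_force: [-11.3, -3.1, 15.3]
width: -0.002
```

Emit:
drive_tool([
  {"jaw": 0,"dx": 0,"dy": 0,"dz": 0.2,"ax": 0,"ay": 0,"az": 0},
  {"jaw": 0,"dx": 0,"dy": 0,"dz": 0.4,"ax": 0,"ay": 0,"az": 0},
])

```text
time_s: 8.45
eef_pos: [0.6124, 0.0762, 0.0859]
tool_rot: [-1.276, 1.095, -1.098]
wrist_force: [-0.9, -1.3, 3.6]
width: -0.003
```

```bash
python3 p.py -.095 .012 .078
```

```text
t 8.45 fan [-0.0966  0.0273  0.0859] w [0.6124 0.0762 0.0859] f [-0.93 -1.34  3.56] q [ 0.02  0.3   0.1   1.36 -0.    1.43]
d [-0.06  0.32  0.61] a [-0.02  0.03  0.01]
```

```bash
python3 - <<'E'
from h import *
for n in("side","top"):
    cv2.imwrite(f"pics/{n}7.png",optics.read_camera(n)[:,:,::-1])
a=cv2.imread("pics/top7.png")[160:285,190:400]; A=cv2.resize(a,(798,475),interpolation=cv2.INTER_CUBIC)
a=cv2.imread("pics/side7.png")[190:310,190:350]; B=cv2.resize(a,(800,600),interpolation=cv2.INTER_CUBIC)
cv2.imwrite("pics/t7z.png",A);cv2.imwrite("pics/s7z.png",B)
E
python3 p.py
```

```text
t 8.55 fan [-0.0965  0.0265  0.0837] w [0.6131 0.0764 0.0837] f [-0.36 -0.68  0.49] q [ 0.02  0.3   0.09  1.36 -0.    1.43]
```

View pics/s7z.png

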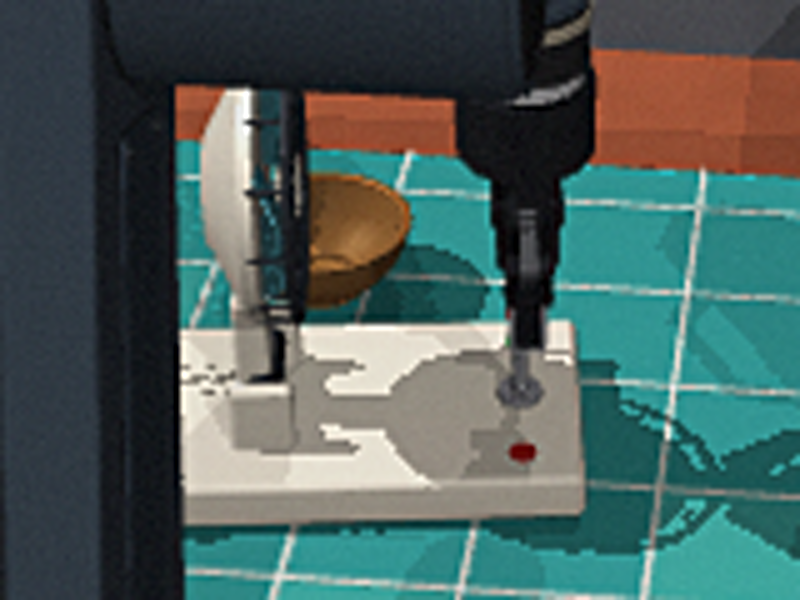

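View pics/t7z.png

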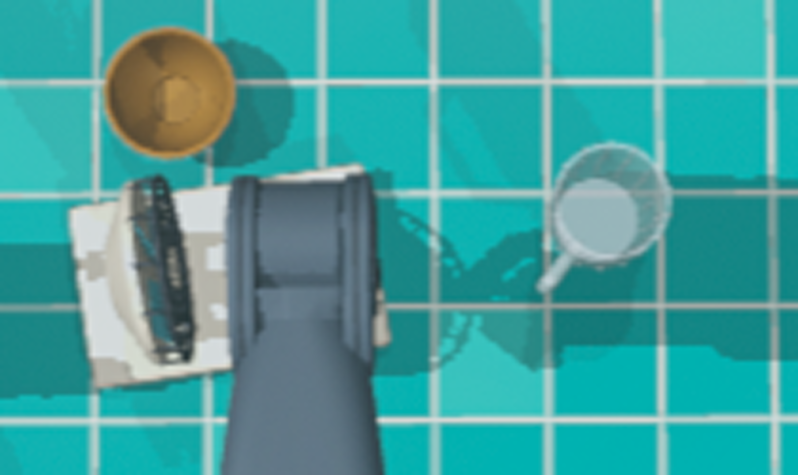

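Emit:
drive_tool([
  {"jaw": 0,"dx": 0,"dy": 0,"dz": 0.15,"ax": 0,"ay": 0,"az": 0},
  {"jaw": 0,"dx": 0,"dy": 0,"dz": 0.3,"ax": 0,"ay": 0,"az": 0},
])

```text
time_s: 8.75
eef_pos: [0.6193, 0.0775, 0.0814]
tool_rot: [-1.278, 1.098, -1.096]
wrist_force: [-0.9, 0.8, -0.8]
width: -0.002
```

Emit:
drive_tool([
  {"jaw": 0,"dx": 0,"dy": 0,"dz": 0.15,"ax": 0,"ay": 0,"az": 0},
  {"jaw": 0,"dx": 0,"dy": 0,"dz": 0.3,"ax": 0,"ay": 0,"az": 0},
])

```text
time_s: 8.95
eef_pos: [0.6271, 0.0787, 0.0813]
tool_rot: [-1.277, 1.097, -1.096]
wrist_force: [-0.1, -0.1, 0.3]
width: 0.001
```

```bash
python3 p.py
```

```text
t 8.95 fan [-0.0963  0.0123  0.0813] w [0.6271 0.0787 0.0813] f [-0.12 -0.07  0.34] q [0.02 0.34 0.14 1.37 0.   1.44]
```

Emit:
drive_tool([
  {"jaw": 0,"dx": 0,"dy": 0,"dz": -0.5,"ax": 0,"ay": 0,"az": 0},
  {"jaw": 0,"dx": 0,"dy": 0,"dz": -1.7,"ax": 0,"ay": 0,"az": 0},
  {"jaw": 0,"dx": 0,"dy": -1,"dz": -3.4,"ax": 0,"ay": 0,"az": 0},
  {"jaw": 0,"dx": 0,"dy": -2.5,"dz": -5,"ax": 0,"ay": 0,"az": 0},
  {"jaw": 0,"dx": 0,"dy": -4,"dz": -6,"ax": 0,"ay": 0,"az": 0},
])

```text
time_s: 9.45
eef_pos: [0.4755, 0.0559, 0.1809]
tool_rot: [-1.28, 1.1, -1.094]
wrist_force: [0.6, -0.4, 0.4]
width: 0.004
```

Emit:
drive_tool([
  {"jaw": 0,"dx": 1,"dy": -1,"dz": -2,"ax": 0,"ay": 0,"az": 0},
  {"jaw": 0,"dx": 3,"dy": -1,"dz": -3,"ax": 0,"ay": 0,"az": 0},
  {"jaw": 0,"dx": 5,"dy": -1,"dz": -4,"ax": 0,"ay": 0,"az": 0},
  {"jaw": 0,"dx": 5,"dy": -1,"dz": -4,"ax": 0,"ay": 0,"az": 0},
])

```text
time_s: 9.85
eef_pos: [0.3978, -0.0856, 0.2079]
tool_rot: [-1.276, 1.097, -1.102]
wrist_force: [-0.2, 0.1, -0.3]
width: 0.001
```

```bash
python3 p.py; python3 - <<'E'
from h import *
for n in("side","top"):
    cv2.imwrite(f"pics/{n}8.png",optics.read_camera(n)[:,:,::-1])
a=cv2.imread("pics/top8.png")[160:285,190:400]; A=cv2.resize(a,(798,475),interpolation=cv2.INTER_CUBIC)
a=cv2.imread("pics/side8.png")[190:310,190:350]; B=cv2.resize(a,(800,600),interpolation=cv2.INTER_CUBIC)
cv2.imwrite("pics/t8z.png",A);cv2.imwrite("pics/s8z.png",B)
E
```

```text
t 9.85 fan [-0.2246  0.2635  0.2079] w [ 0.3978 -0.0856  0.2079] f [-0.17  0.14 -0.25] q [-0.38 -0.27 -0.24  1.6  -0.    1.05]
```

View pics/s8z.png

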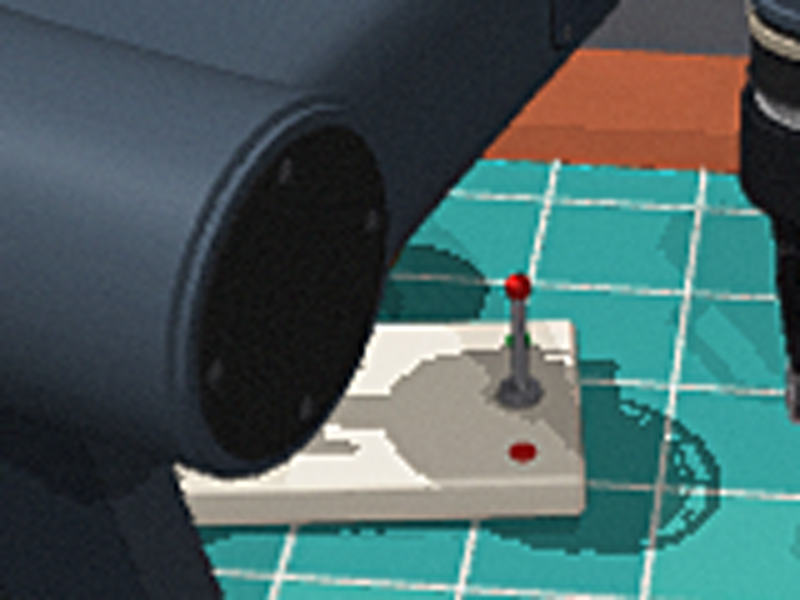

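View pics/t8z.png

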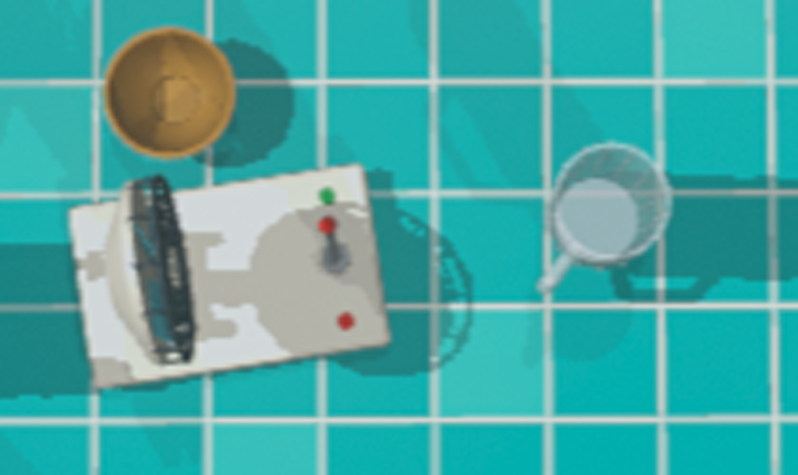

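View pics/top8.png

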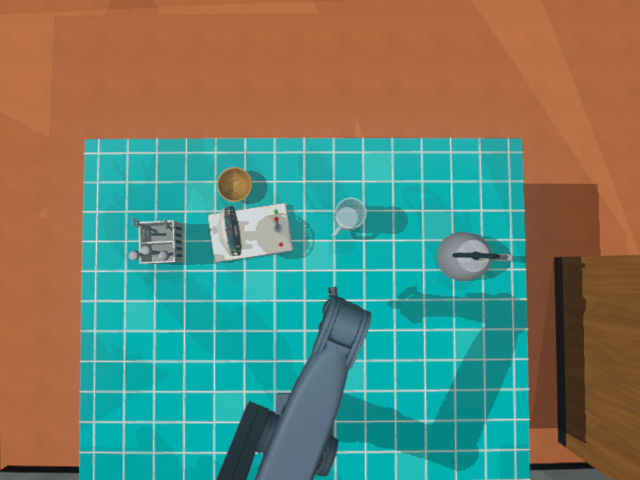

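```bash
python3 - <<'E'
from h import *
Z=lambda u,v:(u/3.8+190-.37,v/3.8+160-.37)
print(toF(onz('top',Z(328,226),.0895)))
d=cv2.absdiff(cv2.imread('pics/top0.png'),cv2.imread('pics/top8.png'))
for p in [(162,165),]: pass
from plant import order
print(order.finish_job())
E
```

```text
[-0.0940532  -0.02434807  0.0895    ]
the job is handed in; nothing more can be done
None
```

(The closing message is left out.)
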